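# Hang the work lantern and draw the cylinder's ram for inspection

## Task

Hang the work lantern upright by the middle of its handle on the stand's hook and let go of it, so that there is light to see by. Then take the eye on top of the hydraulic cylinder's ram and draw the ram straight up out of its snug bore by 60 mm, without forcing it sideways against the bore and without pulling it right out, so that the rod can be looked over. Finish holding it there in the gripper; leave the tin, the wrench and the lock nut where they are.

Things in the scene. Friction and masses are not known exactly. Their poses are not given: they have to be found in the camera images.
- lantern: Cordless all-round work lantern, loose, standing upright on the bench, 0.3 to 0.5 kg: black round body 96 mm across and 124 mm tall with a white light tube, and over it a stiff (not pivoting) grey carrying handle. Origin: centre of its underside. z up its axis; y runs along the handle's bar. The two sides are alike.
- lantern_handle (a point): Middle of the lantern's handle bar, 190 mm above the lantern's underside: a round bar 14 mm thick, straight for 92 mm along the lantern's y, its upright legs 54 mm either side of the middle; 59 mm free between the bar and the top of the body. Axes as the lantern's. The bar can be pinched from above beside the middle (about 28 mm off it), so that the middle stays free for the hook.
- stand: Light stand, fixed to the bench: round cast foot 120 mm across and 22 mm high, a 12 mm upright over the origin, and a bent steel hook of 10 mm round rod that reaches out along the stand's -x (more or less towards the robot). Origin: centre of the foot's underside on the bench. The top of the bend, between upright and seat, is 255 mm above the bench.
- hook_seat (a point): Centre line of the hook's rod at its lowest point, the seat, 85 mm out from the upright along the stand's -x and 240 mm above the bench; axes as the stand's. A 14 mm bar resting in the seat has its middle 12 mm above this point. The hook's upturned tip is 28 mm farther out along -x and its top 23 mm above this point: the bar must pass over it while the hook goes in between bar and lantern body. Nothing of the stand is higher.
- vice: Drill-press vice, fixed to the bench, 250 mm long along its x, 150 mm wide over its feet and 78 mm high, its screw with tommy bar at the -x end (reaching 160 mm from the origin), with the cylinder clamped upright in its jaws. Origin: on the bench, under the cylinder's axis. It stands on one side of the stand, the lantern on the other.
- barrel: Barrel of a small plunger-type hydraulic cylinder, fixed upright in the vice: 46 mm across, 152 mm tall, the topmost 30 mm a 54 mm gland, top 180 mm above the bench. Its bore is 29.6 mm wide and 140 mm deep, open at the top. Origin: centre of its underside, 28 mm above the bench; z is up the bore.
- ram: The ram, a loose steel rod 28 mm thick and 158 mm long, 0.44 to 0.70 kg, standing on the floor of the barrel's bore with 18 mm of rod showing, and on top of it a steel eye with a brass bush. Nothing but its weight and rubbing holds it; let go it sinks back. It can turn freely. Origin: centre of the rod's foot, 12 mm above the barrel's origin while it is fully in; z up along the rod. x is the eye's thickness direction.
- ram_eye (a point): Middle of the eye, 180 mm above the ram's foot (220 mm above the bench when fully in): two flat faces 20 mm apart along the ram's x, 32 mm wide along y; the faces reach from 22 mm below to 20 mm above this point. Axes as the ram's. Free room all round and above.
- grease_tin: Closed grease tin, loose, 70 mm across, 50 mm tall, to be left alone. Origin: centre of its underside.
- wrench: Combination wrench, loose, 170 mm long, lying on the bench, to be left alone. Origin near its middle; x along it.
- lock_nut: Round steel lock nut, loose, 60 mm across, 16 mm high, lying on the bench between stand and robot, to be left alone. Origin: centre of its underside.
There are look-alikes about, which are no part of the job. What is meant by the ram is not pink, and is the larger of those in its own colour.

How it is judged:
On the way:
1. the lantern hangs free by its handle from the hook, let go, while the ram is still in its bore (distance between lantern_handle and hook_seat below 0.035 m and contact force between lantern and stand above 1.5 N and contact force between lantern and the arm below 0.1 N and contact force between lantern and the fingers below 0.1 N and height (world z) of lantern above 0.03 m and z of ram in the frame of barrel below 0.022 m), for 0.3 s.
At the end, for the whole second after the job is handed in: Lantern hangs by its handle, bar middle within 35 mm of the seat, within 15 deg of upright, underside over 30 mm up, untouched by the robot. Ram drawn 50 to 70 mm from fully in, within 2 deg of the bore, held still in the fingers, pressing on the bore with under 20 N (distance between lantern_handle and hook_seat below 0.035 m and contact force between lantern and stand above 1.5 N and contact force between lantern and the fingers below 0.1 N and contact force between lantern and the arm below 0.1 N and height (world z) of lantern above 0.03 m and angle between lantern's own z axis and vertical below 0.26 rad and z of ram in the frame of barrel between 0.062 and 0.082 m and angle between the z axis of ram and the z axis of barrel, either way round below 0.035 rad and contact force between the fingers and ram above 5 N and contact force between ram and barrel below 20 N and linear speed of ram below 0.02 m/s); the arm keeps its last pose, push and grip.
It fails at once if the ram is forced against the bore with more than 90 N (contact force between ram and barrel above 90 N).
It fails at once if the ram is pulled right out (more than 110 mm) (z of ram in the frame of barrel above 0.122 m).
It fails at once if the lantern is knocked over (angle between lantern's own z axis and vertical above 0.8 rad).
It fails at once if the tin, the wrench or the lock nut is moved by more than 30 mm (distance of any of grease_tin, wrench, lock_nut from where it was at the start of the episode above 0.03 m).
It also fails if it takes over 54 s, if anything falls off the work surface, if the arm or the gripper's body presses on something with over 40 N, if the wrist force passes 120 N, or if a joint passes its speed limit or range.

## Robot

A 7-joint arm with a two-finger parallel gripper is mounted at the origin on the work surface. World frame = base frame: x ahead of the robot, y to its left, z up, the work surface at z = 0. Lengths are in m, angles in rad, forces in N, time in s.
With the tool pointing down it reaches from about 0.4 to 0.875 m from the base axis. Payload 19.3 kg.
Tool frame: the origin (TCP) lies on the mounting face of the last link; the fingertips stand 173 mm ahead of it and the grasp point (between the pads) lies 155 mm ahead of it (hold_point_z is the distance from the TCP to the grasp point, in m); z points along the fingers, y is the direction in which the jaws open and shut (so a half turn about z gives the same grasp; the last joint's range is limited). The gripper opens to 85 mm and grips with 20 to 120 N. Pads are 22 mm wide; open, the fingers measure 114 mm over their backs; the gripper's body (76 mm by 85 mm) begins 54 mm behind the grasp point. The pads swing forward as they close: fully open they stand 13 mm farther back than shut.
Start: joints at [-1.384, 0.521, -0.036, 1.599, 0.021, 1.021, -0.113], TCP at [0.159, 0.604, 0.405] pointing down, gripper open.
Joint ranges: [-2.91, 2.91], [-0.3, 2.13], [-1.5, 1.42], [0.17, 2.43], [-1.26, 4.41], [0.16, 1.93], [-2.52, 2.52]. Speed limits (rad/s): [1.89, 1.89, 2.39, 2.39, 3.01, 3.01, 3.01].

## Interface

Orientations are given as a 3x3 rotation matrix whose columns are the frame's x, y, z axes.
In Python, from station import read_state, grab_frame, close_job, hold_point_z gives the robot as it stands. The module is installed in compiled form; this text tells all that it offers.
- The arm moves only by the tool move_arm, never from a script. Its argument "moves" is a list of rows, each a list of 3 entries, a list of its own where there are three numbers: the shift along the tool's x, y, z in mm, then the turn, a rotation vector about the tool's x, y, z in rad, then the closure, from 0 (fully open) to 1 (shut). A call has 1 to 12 rows; each row shifts and turns the commanded pose from where the row before left it, along the tool's axes as they then stand; what a row does not reach is not made up. A row lasts 1/12 s, in which the tool goes at most 41.7 mm and 7.16 degrees, less where a joint would pass 70% of its speed; a pose out of reach is approached as far as the arm can. A call is refused whole if a number of a shift passes 41.7 or a number of a turn 0.125, either way. A call with a gripper value outside its range is refused whole. The fingers move at their own pace and stop on an object; "squeeze" is the grip in N (left out, the last holds). Time passes only in rows, so rows that do not move let the fingers close. It gives the time, the measured TCP pose, the force and the opening at its end, in the units of the state.
- read_state(): the state, without advancing time (a new reading comes with each control period).
- grab_frame(name): name is "side" or "top" or "wrist"; returns a dict with "image" (480x640x3 uint8, blue, green, red), "range_z" (480x640 float32, m along the optical axis (not along the pixel's ray), 0 where there is no reading), "fx", "fy", "cx", "cy" (pixels), "dist_coeffs" ([k1, k2, p1, p2, k3] as OpenCV has them; the pictures are not rectified), "rvec" (rotation vector, rad) and "tvec" (3), from world to camera coordinates, as OpenCV has them; the wrist camera has in their place "tool_from_camera" (4x4, takes a point from camera to tool coordinates, whose origin is the TCP and whose axes are the flange's). Camera axes: x right, y down, z forward; pixel columns grow to the right and rows downward; lengths in m; the calibration is good to about 2 mm. A picture is of the moment at which its call begins: read the wrist's pose just before it.
- close_job(): hands the job in, once; it reports no verdict.
The state is a dict: "time_s": time; "joint_pos": joint angles; "joint_vel": joint speeds; "effort": joint torques, N m; "position": TCP position; "eef_rot": TCP orientation; "contact_force": force on the tool from outside, world axes, zero at the start; "torque": the same for the moment, N m; "grip_width": opening from 0.0 (shut) to 1.0 (fully open).
Only numpy, scipy, OpenCV 4.12 (cv2) and the standard library are available. Lean on these libraries where they do the work, as an engineer would, in place of code of your own. Each camera call takes 0.05 s, during which the arm holds its last target. There are 200 camera calls.

## Working session

There is one attempt and no reset: what is moved stays moved. The work goes in short steps, Python scripts to look and compute and a tool call to move; the robot and the scene stay as the last step left them, time stands still between calls to the robot, and variables do not carry over. Pictures are saved under pics/ and viewed, about 8 in all and at most 12, crops included, and the job is handed in when it is done.

Besides the shell and the picture viewer there is one more tool, called after "Call:" in YAML: its name, and indented under it one key for each argument. move_arm: Moves the arm, as the interface text tells. Its arguments: {"type":"object","properties":{"moves":{"type":"array"},"squeeze":{"type":"number"}},"required":["moves"]}

```bash
mkdir -p pics
cat > h.py <<'E'
import numpy as np, cv2
from station import read_state, grab_frame, hold_point_z
def cam(name):
    s=read_state(); f=grab_frame(name)
    K=np.array([[f['fx'],0,f['cx']],[0,f['fy'],f['cy']],[0,0,1.]]); D=np.array(f['dist_coeffs'],float)
    if name=='wrist':
        T=np.eye(4);T[:3,:3]=np.array(s['eef_rot']).reshape(3,3);T[:3,3]=s['position']; T=T@np.array(f['tool_from_camera'])
    else:
        R=cv2.Rodrigues(np.array(f['rvec'],float))[0];T=np.eye(4);T[:3,:3]=R.T;T[:3,3]=-R.T@np.array(f['tvec'],float).ravel()
    return f,K,D,T
def cloud(f,K,D,T):
    h,w=f['range_z'].shape
    uv=np.stack(np.meshgrid(np.arange(w),np.arange(h)),-1).reshape(-1,1,2).astype(np.float64)
    n=cv2.undistortPoints(uv,K,D).reshape(h,w,2)
    z=f['range_z'].astype(float); P=np.dstack([n*z[...,None],z])
    P=P@T[:3,:3].T+T[:3,3]; P[z<=0]=np.nan
    return P
def ray(u,v,zz,K,D,T):
    n=cv2.undistortPoints(np.array([[[u,v]]],float),K,D).ravel(); d=T[:3,:3]@np.array([n[0],n[1],1]); o=T[:3,3]
    return o+d*(zz-o[2])/d[2]
E
python3 - <<'E'
from h import *
s=read_state();print({k:np.round(v,3).tolist() for k,v in s.items()},hold_point_z)
for n in('side','top'):
    f,K,D,T=cam(n); cv2.imwrite(f'pics/{n}0.png',f['image']); print(n,T.round(3)); np.save(n+'0.npy',cloud(f,K,D,T))
E
```

```text
{'time_s': 0.0, 'joint_pos': [-1.384, 0.522, -0.036, 1.6, 0.021, 1.021, -0.113], 'joint_vel': [0.002, 0.0, 0.0, 0.002, -0.001, -0.0, 0.001], 'effort': [-0.001, -92.712, 1.98, -36.994, 0.018, 0.008, -0.0], 'position': [0.159, 0.604, 0.404], 'eef_rot': [[-0.967, 0.254, -0.0], [0.254, 0.967, -0.001], [-0.0, -0.001, -1.0]], 'contact_force': [0.549, 0.228, -0.683], 'torque': [-0.014, -0.001, -0.037], 'grip_width': 1.0} 0.1547
side [[-0.979 -0.119  0.168  0.408]
 [-0.205  0.497 -0.843  0.783]
 [ 0.017 -0.859 -0.511  0.603]
 [ 0.     0.     0.     1.   ]]
top [[-0.007 -0.996  0.093  0.454]
 [-1.     0.007  0.006  0.036]
 [-0.007 -0.093 -0.996  1.541]
 [ 0.     0.     0.     1.   ]]
```

View pics/side0.png

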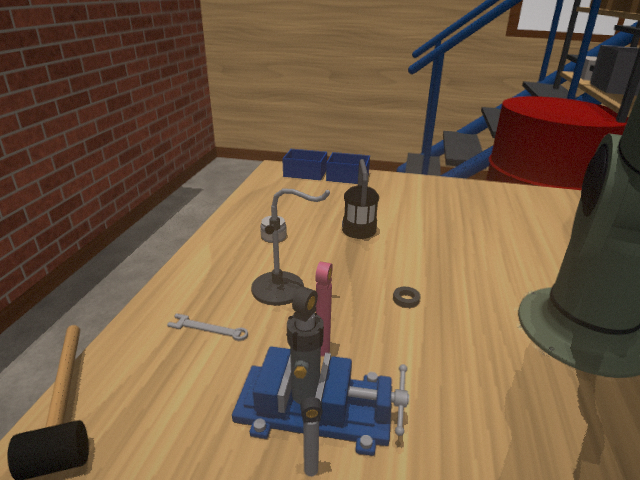

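View pics/top0.png

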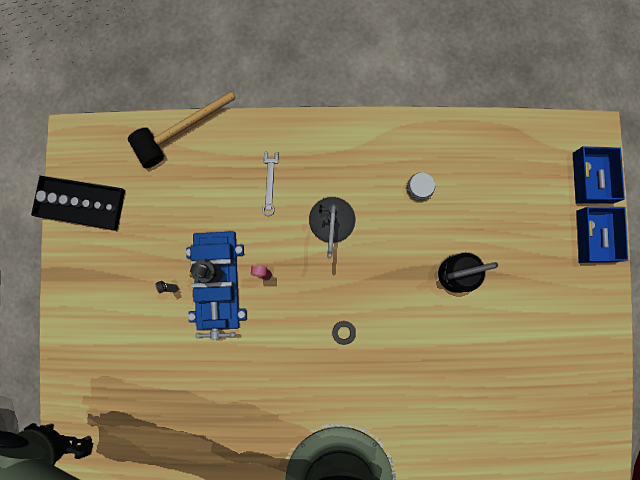

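The side view shows the ram's eye at about (303,302), with the pink and the small grey look-alikes behind and in front. The hook is at (275-328,195) and the lantern at (361,212). In the top view the lantern is at (463,272) with its bar tilted, the stand at (332,220), the vice at (215,280), the nut at (343,332), the tin at (421,186) and the wrench at (270,183).

Run:
```python
from h import *
P={n:np.load(n+'0.npy') for n in('side','top')}
def box(n,u0,u1,v0,v1,z0,z1):
    q=P[n][v0:v1,u0:u1].reshape(-1,3); q=q[(q[:,2]>z0)&(q[:,2]<z1)]; return q
def rep(t,q):
    if len(q)<4: print(t,len(q));return
    c=q.mean(0);w,V=np.linalg.eigh(np.cov((q-c)[:,:2].T)); print(t,len(q),'mean',c.round(4),'min',q.min(0).round(3),'max',q.max(0).round(3),'dir',V[:,1].round(3),'ang',round(float(np.degrees(np.arctan2(V[1,1],V[0,1]))),1))
rep('handle top',box('top',425,510,240,300,.175,.22))
rep('handle side',box('side',340,390,150,200,.175,.22))
rep('body top',box('top',425,510,240,300,.09,.14))
rep('hook top',box('top',315,350,190,265,.2,.3))
rep('hook side',box('side',265,335,180,215,.2,.3))
rep('foot top',box('top',305,360,190,250,.012,.03))
rep('eye top',box('top',185,222,255,290,.2,.26))
rep('gland top',box('top',185,222,255,290,.165,.19))
rep('eye side',box('side',285,322,285,320,.2,.26))
rep('pink top',box('top',248,275,262,282,.02,.4))
rep('small top',box('top',150,185,278,298,.02,.4))
rep('nut',box('top',325,360,315,350,.008,.03))
# hook profile
q=np.vstack([box('side',265,335,180,215,.2,.3)]);i=np.argsort(q[:,0])
print(q[i][::max(1,len(q)//25)].round(3))
im=cv2.imread('pics/top0.png');a=cv2.resize(im[235:305,150:290],None,fx=4,fy=4,interpolation=2)
b=cv2.resize(cv2.imread('pics/side0.png')[250:420,255:375],None,fx=3.3,fy=3.3,interpolation=2)
c=np.zeros((570,800,3),np.uint8);a=cv2.resize(a,(400,200));c[:200,:400]=a;c[:b.shape[0],400:400+b.shape[1]]=b[:570,:400]
l=cv2.resize(im[235:305,420:510],(400,311),interpolation=2);c[220:531,:400]=l
cv2.imwrite('pics/c1.png',c)
```

```text
handle top 312 mean [ 0.5221 -0.3035  0.1943] min [ 0.505 -0.365  0.176] max [ 0.541 -0.249  0.202] dir [-0.222  0.975] ang 102.8
handle side 128 mean [ 0.5193 -0.2862  0.1908] min [ 0.505 -0.357  0.176] max [ 0.54  -0.247  0.198] dir [-0.235  0.972] ang 103.6
body top 1008 mean [ 0.5219 -0.3037  0.1203] min [ 0.475 -0.355  0.092] max [ 0.57  -0.248  0.14 ] dir [-0.98  -0.198] ang -168.6
hook top 241 mean [0.6073 0.0178 0.2489] min [0.549 0.009 0.212] max [0.669 0.025 0.267] dir [-0.996  0.084] ang 175.2
hook side 385 mean [0.6171 0.0198 0.2405] min [0.55  0.012 0.201] max [0.672 0.029 0.263] dir [-0.996  0.084] ang 175.2
foot top 1150 mean [0.6626 0.0123 0.0182] min [ 0.606 -0.044  0.012] max [0.723 0.069 0.029] dir [-0.239  0.971] ang 103.8
eye top 165 mean [0.5257 0.3102 0.2349] min [0.512 0.293 0.201] max [0.54  0.331 0.248] dir [0.332 0.943] ang 70.6
gland top 295 mean [0.5246 0.3068 0.1795] min [0.5   0.285 0.165] max [0.553 0.34  0.189] dir [-0.954  0.3  ] ang 162.5
eye side 654 mean [0.5254 0.3202 0.2236] min [0.512 0.299 0.2  ] max [0.542 0.333 0.241] dir [0.655 0.756] ang 4
[... 207 characters left out ...]
4] dir [-0.94  -0.342] ang -160.0
nut 324 mean [ 0.3764 -0.0149  0.0161] min [ 0.346 -0.054  0.008] max [0.42  0.03  0.027] dir [-0.905  0.426] ang 154.8
[[0.55  0.024 0.257]
 [0.554 0.024 0.263]
 [0.558 0.024 0.259]
 [0.564 0.024 0.243]
 [0.569 0.026 0.245]
 [0.574 0.022 0.236]
 [0.58  0.023 0.236]
 [0.587 0.02  0.243]
 [0.592 0.021 0.238]
 [0.598 0.023 0.245]
 [0.603 0.019 0.247]
 [0.609 0.019 0.251]
 [0.615 0.021 0.247]
 [0.621 0.021 0.255]
 [0.627 0.021 0.25 ]
 [0.633 0.02  0.251]
 [0.639 0.02  0.25 ]
 [0.645 0.014 0.253]
 [0.65  0.018 0.244]
 [0.656 0.015 0.244]
 [0.659 0.017 0.238]
 [0.662 0.014 0.207]
 [0.663 0.016 0.204]
 [0.665 0.014 0.234]
 [0.667 0.016 0.223]
 [0.669 0.015 0.214]]
```

View pics/c1.png

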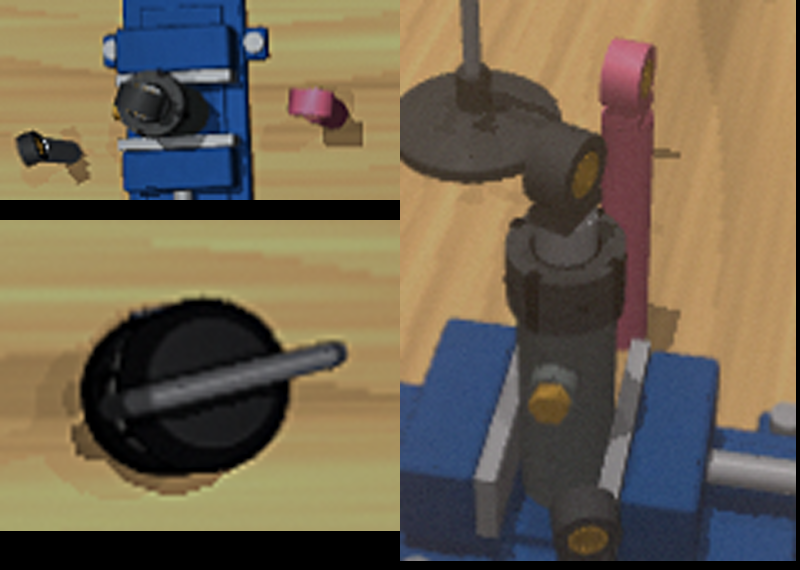

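Heights and sizes agree with the text: bar 0.19, hook seat about (0.579, 0.021), ram eye about (0.525, 0.310). I'll lift, turn the tool to the bar's direction, then cross to the lantern.

Call:
move_arm:
  moves:
    - [[0,0,-40],[0,0,0],0]
    - [[0,0,-10],[0,0,0.121],0]
    - [[0,0,0],[0,0,0.121],0]
    - [[0,0,0],[0,0,0.121],0]
    - [[0,0,0],[0,0,0.121],0]
    - [[0,0,0],[0,0,0.121],0]
    - [[0,0,0],[0,0,0.121],0]
    - [[0,0,0],[0,0,0.121],0]
    - [[0,0,0],[0,0,0.121],0]
    - [[0,0,0],[0,0,0.121],0]

```text
time_s: 0.93
position: [0.1587, 0.6044, 0.4544]
eef_rot: [[-0.217, 0.976, -0.0], [0.976, 0.217, -0.001], [-0.001, -0.0, -1.0]]
contact_force: [-0.4, -0.1, -0.4]
grip_width: 1.006
```

Call:
move_arm:
  moves:
    - [[-34,17.5,0],[0,0,0],0]
    - [[-34,17.5,0],[0,0,0],0]
    - [[-34,17.5,0],[0,0,0],0]
    - [[-34,17.5,0],[0,0,0],0]
    - [[-34,17.5,0],[0,0,0],0]
    - [[-34,17.5,0],[0,0,0],0]
    - [[-34,17.5,0],[0,0,0],0]
    - [[-34,17.5,0],[0,0,0],0]
    - [[-34,17.5,0],[0,0,0],0]
    - [[-34,17.5,0],[0,0,0],0]
    - [[-34,17.5,0],[0,0,0],0]
    - [[0,0,0],[0,0,0],0]

```text
time_s: 1.93
position: [0.4336, 0.2769, 0.4549]
eef_rot: [[-0.215, 0.977, 0.002], [0.977, 0.215, -0.002], [-0.002, 0.001, -1.0]]
contact_force: [0.5, -0.9, -0.3]
grip_width: 1.002
```

Run:
```python
from h import *
f,K,D,T=cam('wrist');cv2.imwrite('pics/w1.png',f['image']);P=cloud(f,K,D,T);np.save('w1.npy',P);print(np.array(f['tool_from_camera']).round(3))
m=(P[...,2]>.2)&(P[...,2]<.26)&(abs(P[...,0]-.525)<.04)&(abs(P[...,1]-.31)<.04);q=P[m];print(len(q),q.mean(0) if len(q) else'')
```

```text
[[ 0.    -0.95  -0.313  0.08 ]
 [ 1.     0.001 -0.001 -0.   ]
 [ 0.001 -0.313  0.95   0.03 ]
 [ 0.     0.     0.     1.   ]]
4974 [0.52281982 0.3145926  0.22905764]
```

Call:
move_arm:
  moves:
    - [[-36,-6,0],[0,0,0],0]
    - [[-36,-6,0],[0,0,0],0]
    - [[-36,-6,0],[0,0,0],0]
    - [[-36,-6,0],[0,0,0],0]
    - [[-36,-6,0],[0,0,0],0]
    - [[-36,-6,0],[0,0,0],0]
    - [[-36,-6,0],[0,0,0],0]
    - [[-36,-6,0],[0,0,0],0]
    - [[-36,-6,0],[0,0,0],0]
    - [[-36,1.6,0],[0,0,0],0]
    - [[-36,1.6,0],[0,0,0],0]
    - [[-36,1.6,0],[0,0,0],0]

```text
time_s: 2.98
position: [0.4785, -0.1501, 0.4547]
eef_rot: [[-0.224, 0.974, 0.0], [0.974, 0.224, 0.001], [0.0, 0.0, -1.0]]
contact_force: [0.6, 1.5, 0.8]
grip_width: 1.0
```

Call:
move_arm:
  moves:
    - [[-37,1.6,0],[0,0,0],0]
    - [[-37,1.6,0],[0,0,0],0]
    - [[-37,1.6,0],[0,0,0],0]
    - [[-37,1.6,0],[0,0,0],0]
    - [[0,0,0],[0,0,0],0]

```text
time_s: 3.4
position: [0.5177, -0.2972, 0.4541]
eef_rot: [[-0.219, 0.976, -0.001], [0.976, 0.219, -0.003], [-0.003, -0.001, -1.0]]
contact_force: [-0.2, -0.9, 0.7]
grip_width: 1.002
```

Run:
```python
from h import *
f,K,D,T=cam('wrist');cv2.imwrite('pics/w2.png',np.hstack([cv2.resize(f['image'],(400,300)),cv2.resize(cv2.imread('pics/w1.png'),(400,300))]));P=cloud(f,K,D,T)
m=(P[...,2]>.18)&(P[...,2]<.21)&(abs(P[...,0]-.525)<.06)&(abs(P[...,1]+.305)<.08);q=P[m]
c=q.mean(0);w,V=np.linalg.eigh(np.cov((q-c)[:,:2].T));d=V[:,1];t=(q-c)[:,:2]@d
print(len(q),c,d,np.degrees(np.arctan2(d[1],d[0])),t.min(),t.max(),c[:2]+d*(t.min()+t.max())/2, q[:,2].max())
m=(P[...,2]>.10)&(P[...,2]<.13)&(abs(P[...,0]-.525)<.08)&(abs(P[...,1]+.305)<.08);q=P[m];print(len(q),q.mean(0),q.min(0),q.max(0))
print(read_state()['position'],read_state()['joint_pos'])
```

```text
4164 [ 0.52139767 -0.30000333  0.19504871] [-0.21913742  0.97569401] 102.658374336236 -0.06164595370727146 0.05103422044363369 [ 0.52256039 -0.30518023] 0.19926449194188534
8611 [ 0.52149719 -0.30319753  0.12103333] [ 0.47551396 -0.35588426  0.10003369] [ 0.57063577 -0.24895665  0.12982277]
[ 0.51755446 -0.29448397  0.45387647] [ 0.01943698  0.48416143  0.58401479  1.64471233 -0.29000665  1.10147414
  0.90466959]
```

View pics/w2.png

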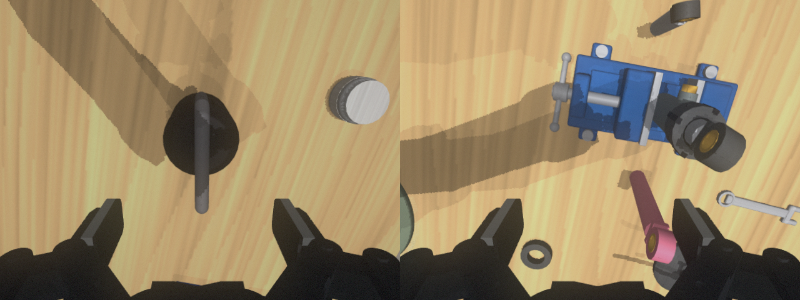

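Left half: the bar is vertical at column 202 (rows 95-212), square to the jaws. Next I go beside the middle, descend and grip.

Call:
move_arm:
  moves:
    - [[-38,2.8,0],[0,0,0],0]
    - [[0,0,28],[0,0,0],0]
    - [[0,0,28],[0,0,0],0]
    - [[0,0,28],[0,0,0],0]
    - [[0,0,18],[0,0,0],0]
    - [[0,0,10],[0,0,0],0]
    - [[0,0,0],[0,0,0],0]
    - [[0,0,0],[0,0,0],0]
  squeeze: 100

```text
time_s: 4.12
position: [0.5291, -0.3279, 0.3432]
eef_rot: [[-0.224, 0.975, 0.0], [0.975, 0.224, 0.0], [0.0, 0.0, -1.0]]
contact_force: [-0.7, 0.5, 0.6]
grip_width: 1.001
```

Call:
move_arm:
  moves:
    - [[0,0,0],[0,0,0],0.5]
    - [[0,0,0],[0,0,0],1]
    - [[0,0,0],[0,0,0],1]
    - [[0,0,0],[0,0,0],1]
    - [[0,0,0],[0,0,0],1]
    - [[0,0,0],[0,0,0],1]
    - [[0,0,0],[0,0,0],1]
    - [[0,0,0],[0,0,0],1]

```text
time_s: 4.78
position: [0.5287, -0.3286, 0.3431]
eef_rot: [[-0.223, 0.975, 0.0], [0.975, 0.223, -0.0], [-0.0, 0.0, -1.0]]
contact_force: [-0.5, 1.1, 5.9]
grip_width: 0.13
```

Call:
move_arm:
  moves:
    - [[0,0,0],[0,0,0],1]
    - [[0,0,-5],[0,0,0],1]
    - [[0,0,-10],[0,0,0],1]
    - [[0,0,-20],[0,0,0],1]
    - [[0,0,-25],[0,0,0],1]
    - [[0,0,-25],[0,0,0],1]
    - [[0,0,-10],[0,0,0],1]
    - [[0,0,-3],[0,0,0],1]
    - [[0,0,0],[0,0,0],1]
    - [[0,0,0],[0,0,0],1]
    - [[0,0,0],[0,0,0],1]

```text
time_s: 5.7
position: [0.5286, -0.3283, 0.4394]
eef_rot: [[-0.223, 0.975, -0.002], [0.975, 0.223, 0.001], [0.001, -0.002, -1.0]]
contact_force: [0.5, 0.3, -3.7]
grip_width: 0.128
```

Run:
```python
from h import *
f,K,D,T=cam('side');g=f['image'];P=cloud(f,K,D,T)
f2,K,D,T=cam('wrist');Q=cloud(f2,K,D,T)
cv2.imwrite('pics/l1.png',np.hstack([cv2.resize(g[60:360,240:540],(400,400),interpolation=2),cv2.resize(f2['image'],(400,400))]))
m=(Q[...,2]>.05)&(Q[...,2]<.3)&(abs(Q[...,0]-.522)<.08)&(abs(Q[...,1]+.3)<.08);q=Q[m]
h,e=np.histogram(q[:,2],40);print(list(zip(e[:-1].round(3),h)))
# body top plane
b=q[(q[:,2]>.19)&(q[:,2]<.24)];c=b.mean(0);n=np.linalg.svd(b-c,full_matrices=False)[2][2];print('body top',c,n*np.sign(n[2]))
b=q[(q[:,2]>.27)];c=b.mean(0);d=np.linalg.svd(b-c,full_matrices=False)[2][0];print('bar',c,d)
print({k:np.round(v,3).tolist() for k,v in read_state().items() if k in('position','contact_force','torque','grip_width')})
```

```text
[(np.float64(0.099), np.int64(5)), (np.float64(0.104), np.int64(3)), (np.float64(0.109), np.int64(6)), (np.float64(0.114), np.int64(3)), (np.float64(0.119), np.int64(8)), (np.float64(0.124), np.int64(4)), (np.float64(0.129), np.int64(46)), (np.float64(0.134), np.int64(81)), (np.float64(0.139), np.int64(4)), (np.float64(0.144), np.int64(5)), (np.float64(0.149), np.int64(3)), (np.float64(0.154), np.int64(1)), (np.float64(0.159), np.int64(1)), (np.float64(0.164), np.int64(0)), (np.float64(0.169), np.int64(0)), (np.float64(0.174), np.int64(0)), (np.float64(0.179), np.int64(0)), (np.float64(0.185), np.int64(0)), (np.float64(0.19), np.int64(0)), (np.float64(0.195), np.int64(12)), (np.float64(0.2), np.int64(40)), (np.float64(0.205), np.int64(1626)), (np.float64(0.21), np.int64(2815)), (np.float64(0.215), np.int64(3663)), (np.float64(0.22), np.int64(10200)), (np.float64(0.225), np.int64(0)), (np.float64(0.23), np.int64(0)), (np.float64(0.235), np.int64(0)), (np.float64(0.24), np.int64(0)), (np.float64(0.245), np.int64(0)), (np.float64(0.25), np.int64(0)), (np.float64(0.255), np.int64(0)), (np.float64(0.26), np.int64(0)), (np.float64(0.265), np.int64(2)), (np.float64(0.27), np.int64(247)), (np.float64(0.275), np.int64(836)), (np.float64(0.28), np.int64(979)), (np.float64(0.285), np.int64(2061)), (np.float64(0.29), np.int64(11930)), (np.float64(0.295), np.int64(728))]
body top [ 0.52195258 -0.30279991  0.21759346] [-0.00880369  0.06751611  0.99767934]
bar [ 0.52156167 -0.29960356  0.29062882] [ 0.2242968  -0.97380781  0.03727334]
{'position': [0.529, -0.328, 0.44], 'contact_force': [0.741, -0.359, -3.484], 'torque': [-0.092, 0.001, 0.012], 'grip_width': 0.134}
```

View pics/l1.png

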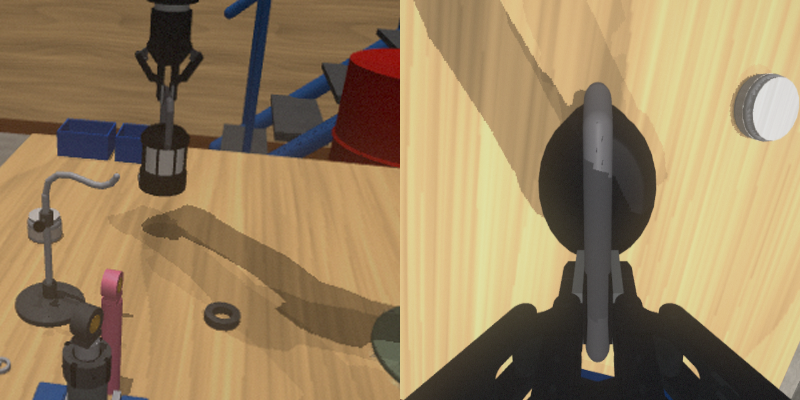

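Lifted with about 2° of tilt; bar middle is about 24 mm along tool +x from the grip, at height about 0.285. I turn to the hook's direction and go to a stand-off 100 mm in front of it.

Call:
move_arm:
  moves:
    - [[0,0,0],[0,0,0.05],1]
    - [[0,0,0],[0,0,0.07],1]
    - [[0,0,0],[0,0,0.07],1]
    - [[0,0,0],[0,0,0.07],1]
    - [[0,0,0],[0,0,0.049],1]
    - [[16,-7,0],[0,0,0],1]
    - [[29,-12,0],[0,0,0],1]
    - [[29,-12,0],[0,0,0],1]
    - [[29,-12,0],[0,0,0],1]
    - [[29,-12,0],[0,0,0],1]
    - [[29,-12,0],[0,0,0],1]
    - [[12,-5,0],[0,0,0],1]

```text
time_s: 6.8
position: [0.4705, -0.1468, 0.4401]
eef_rot: [[0.081, 0.997, -0.002], [0.997, -0.081, 0.002], [0.002, -0.002, -1.0]]
contact_force: [0.4, 0.6, -2.9]
grip_width: 0.133
```

Call:
move_arm:
  moves:
    - [[31,-1.6,0],[0,0,0],1]
    - [[31,-1.6,0],[0,0,0],1]
    - [[31,-1.6,0],[0,0,0],1]
    - [[31,-1.6,0],[0,0,0],1]
    - [[20,-1,0],[0,0,0],1]
    - [[11,-0.6,0],[0,0,0],1]
    - [[0,0,0],[0,0,0],1]
    - [[0,0,0],[0,0,0],1]
    - [[0,0,0],[0,0,0],1]

```text
time_s: 7.55
position: [0.4765, 0.0039, 0.4406]
eef_rot: [[0.085, 0.996, -0.0], [0.996, -0.085, -0.001], [-0.001, -0.0, -1.0]]
contact_force: [0.4, -0.5, -2.9]
grip_width: 0.13
```

Run:
```python
from h import *
f,K,D,T=cam('side');g=f['image'];P=cloud(f,K,D,T)
f2,K,D,T=cam('wrist');Q=cloud(f2,K,D,T)
f3,K3,D3,T3=cam('top');R=cloud(f3,K3,D3,T3)
cv2.imwrite('pics/l2.png',np.hstack([cv2.resize(g[100:400,200:500],(400,400),interpolation=2),cv2.resize(f2['image'],(400,400))]))
tc=read_state()['position'];print(tc,read_state()['eef_rot'],read_state()['contact_force'])
def sel(P,x0,x1,y0,y1,z0,z1):
    q=P.reshape(-1,3);return q[(q[:,0]>x0)&(q[:,0]<x1)&(q[:,1]>y0)&(q[:,1]<y1)&(q[:,2]>z0)&(q[:,2]<z1)]
def line(t,q):
    if len(q)<9: print(t,len(q));return
    c=np.median(q,0);d=np.linalg.svd(q-q.mean(0),full_matrices=False)[2][0];s=(q-c)@d;print(t,len(q),q.mean(0).round(4),d.round(3),'ends',q.min(0).round(3),q.max(0).round(3))
line('bar wrist',sel(Q,.44,.51,-.03,.11,.275,.31))
line('bar side',sel(P,.44,.51,-.03,.11,.265,.31))
line('hook wrist',sel(Q,.53,.66,-.02,.06,.22,.28))
line('hook side',sel(P,.53,.66,-.02,.06,.22,.28))
line('hook top',sel(R,.53,.66,-.02,.06,.22,.28))
b=sel(Q,.42,.54,-.04,.1,.19,.235);c=b.mean(0);n=np.linalg.svd(b-c,full_matrices=False)[2][2];print('body',c,n*np.sign(n[2]),b.min(0),b.max(0))
for nm,A in(('w',Q),('s',P)):
    q=sel(A,.54,.66,-.02,.06,.22,.28)
    for x in np.arange(.545,.66,.008):
        k=q[abs(q[:,0]-x)<.004]
        if len(k):print(nm,round(x,3),len(k),k[:,1].mean().round(4),k[:,2].max().round(4),k[:,2].min().round(4))
```

```text
[0.47646921 0.00402184 0.44068293] [[ 8.56072193e-02  9.96328963e-01 -4.91140832e-05]
 [ 9.96328928e-01 -8.56072293e-02 -2.63268910e-04]
 [-2.66506961e-04 -2.63960626e-05 -9.99999964e-01]] [-1.06278961  0.48551697 -2.18355062]
bar wrist 18302 [0.4786 0.0309 0.2932] [-0.083 -0.994  0.074] ends [ 0.451 -0.027  0.275] [0.503 0.084 0.31 ]
bar side 538 [0.4765 0.0337 0.2893] [-0.096 -0.98   0.176] ends [ 0.452 -0.023  0.265] [0.499 0.088 0.31 ]
hook wrist 3471 [0.5818 0.021  0.2493] [ 0.973 -0.098 -0.209] ends [0.549 0.013 0.238] [0.614 0.027 0.265]
hook side 306 [0.6044 0.0209 0.2468] [-0.995  0.086  0.056] ends [0.55  0.009 0.222] [0.66  0.028 0.262]
hook top 216 [0.6073 0.0178 0.2492] [-0.996  0.086 -0.024] ends [0.556 0.009 0.237] [0.66  0.025 0.261]
body [0.47779106 0.02970394 0.21880543] [0.01364835 0.06988856 0.99746143] [ 0.42990315 -0.02000652  0.19767486] [0.52450372 0.07041383 0.22419571]
w 0.553 568 0.0233 0.2646 0.25
w 0.561 271 0.0247 0.2634 0.2447
w 0.569 329 0.0225 0.252 0.2399
w 0.577 397 0.0214 0.2476 0.2381
w 0.585 452 0.0206 0.2475 0.2379
w 0.593 523 0.0197 0.249 0.2389
w 0.601 541 0.019 0.2517 0.2422
w 0.609 389 0.0185 0.2524 0.245
w 0.617 1 0.0214 0.2453 0.2453
s 0.553 24 0.0248 0.2625 0.2481
s 0.561 27 0.0251 0.2611 0.243
s 0.569 21 0.0237 0.2493 0.2371
s 0.577 20 0.0239 0.2457 0.2366
s 0.585 20 0.022 0.2446 0.2356
s 0.593 23 0.0216 0.2474 0.2376
s 0.601 22 0.0215 0.2507 0.2406
s 0.609 21 0.0211 0.2517 0.2428
s 0.617 19 0.0201 0.254 0.2447
s 0.625 19 0.0188 0.2557 0.2457
s 0.633 20 0.0186 0.2546 0.2452
s 0.641 22 0.0177 0.2541 0.2436
s 0.649 22 0.0174 0.252 0.2395
s 0.657 26 0.0158 0.2455 0.2218
```

View pics/l2.png

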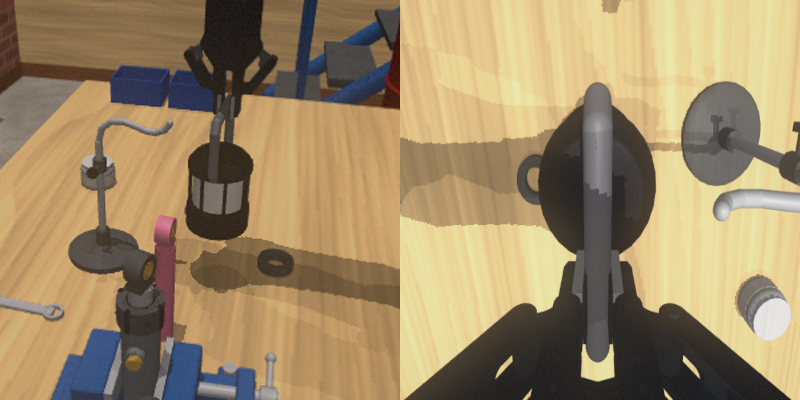

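The wrist view shows the bar square in front of the hook (hook tip at about (722,208) in the right half). Bar middle is about (0.4785, 0.029, 0.284), on the hook's line. Going forward 101 mm, then down.

Call:
move_arm:
  moves:
    - [[0,15,0],[0,0,0],1]
    - [[0,22,0],[0,0,0],1]
    - [[0,22,0],[0,0,0],1]
    - [[0,22,0],[0,0,0],1]
    - [[0,14,0],[0,0,0],1]
    - [[0,6,0],[0,0,0],1]
    - [[0,0,0],[0,0,0],1]
    - [[0,0,0],[0,0,0],1]
    - [[0,0,0],[0,0,0],1]

```text
time_s: 8.45
position: [0.5764, -0.0037, 0.4408]
eef_rot: [[0.084, 0.996, -0.0], [0.996, -0.084, 0.0], [0.0, -0.0, -1.0]]
contact_force: [-1.7, 0.3, -2.6]
grip_width: 0.131
```

Call:
move_arm:
  moves:
    - [[0,0,8],[0,0,0],1]
    - [[0,0,10],[0,0,0],1]
    - [[0,0,7],[0,0,0],1]
    - [[0,0,3],[0,0,0],1]
    - [[0,0,2],[0,0,0],1]
    - [[0,0,0],[0,0,0],1]
    - [[0,0,0],[0,0,0],1]

```text
time_s: 9.03
position: [0.5772, -0.0034, 0.4108]
eef_rot: [[0.084, 0.996, 0.0], [0.996, -0.084, -0.0], [-0.0, 0.0, -1.0]]
contact_force: [0.6, -0.5, -3.2]
grip_width: 0.125
```

Run:
```python
from h import *
f,K,D,T=cam('side');g=f['image']
f2,K,D,T=cam('wrist')
cv2.imwrite('pics/l3.png',np.hstack([cv2.resize(g[130:330,220:420],(400,400),interpolation=2),cv2.resize(f2['image'],(400,400))]))
s=read_state();print(s['position'],s['contact_force'],s['torque'])
```

```text
[ 0.57722931 -0.00347053  0.41098464] [ 0.19481803  0.1502601  -3.35679026] [-0.08691694 -0.00862424 -0.01536735]
```

View pics/l3.png

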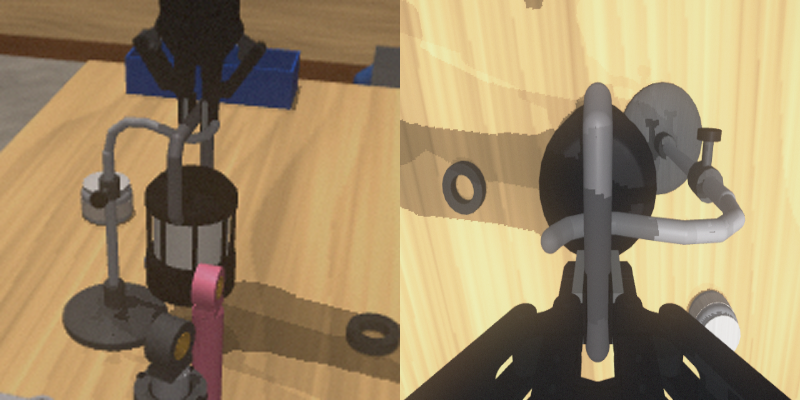

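The hook passes under the bar, between bar and body. Lowering until the weight comes off.

Call:
move_arm:
  moves:
    - [[0,0,1.5],[0,0,0],1]
    - [[0,0,0],[0,0,0],1]
    - [[0,0,0],[0,0,0],1]

```text
time_s: 9.38
position: [0.5772, -0.0034, 0.4092]
eef_rot: [[0.084, 0.996, 0.0], [0.996, -0.084, -0.0], [-0.0, 0.0, -1.0]]
contact_force: [0.0, 0.7, -3.2]
grip_width: 0.127
```

Call:
move_arm:
  moves:
    - [[0,0,1],[0,0,0],1]
    - [[0,0,0],[0,0,0],1]
    - [[0,0,0],[0,0,0],1]

```text
time_s: 9.63
position: [0.5771, -0.0034, 0.4082]
eef_rot: [[0.084, 0.996, -0.0], [0.996, -0.084, -0.0], [-0.0, -0.0, -1.0]]
contact_force: [0.5, 0.2, -3.1]
grip_width: 0.129
```

Call:
move_arm:
  moves:
    - [[0,0,1.5],[0,0,0],1]
    - [[0,0,0],[0,0,0],1]
    - [[0,0,0],[0,0,0],1]

```text
time_s: 9.88
position: [0.5771, -0.0034, 0.4066]
eef_rot: [[0.084, 0.996, -0.0], [0.996, -0.084, -0.0], [-0.0, -0.0, -1.0]]
contact_force: [-0.6, -0.9, -2.7]
grip_width: 0.131
```

Call:
move_arm:
  moves:
    - [[0,0,1.5],[0,0,0],1]
    - [[0,0,0],[0,0,0],1]
    - [[0,0,0],[0,0,0],1]

```text
time_s: 10.13
position: [0.5772, -0.0034, 0.4052]
eef_rot: [[0.084, 0.996, 0.0], [0.996, -0.084, -0.0], [-0.0, 0.0, -1.0]]
contact_force: [0.1, -0.2, -2.9]
grip_width: 0.13
```

Call:
move_arm:
  moves:
    - [[0,0,2],[0,0,0],1]
    - [[0,0,0],[0,0,0],1]
    - [[0,0,0],[0,0,0],1]

```text
time_s: 10.38
position: [0.5773, -0.0037, 0.4039]
eef_rot: [[0.084, 0.996, 0.001], [0.996, -0.084, 0.0], [0.0, 0.001, -1.0]]
contact_force: [-2.8, -1.4, 10.9]
grip_width: 0.13
```

Call:
move_arm:
  moves:
    - [[0,0,1.5],[0,0,0],1]
    - [[0,0,0],[0,0,0],1]
    - [[0,0,0],[0,0,0],1]

```text
time_s: 10.63
position: [0.5773, -0.0038, 0.4031]
eef_rot: [[0.084, 0.996, 0.002], [0.996, -0.084, 0.001], [0.001, 0.002, -1.0]]
contact_force: [-7.6, -1.0, 22.4]
grip_width: 0.132
```

Seated. I ease off the extra push, open, and lift clear.

Call:
move_arm:
  moves:
    - [[0,0,-2],[0,0,0],1]
    - [[0,0,0],[0,0,0],0.9]
    - [[0,0,0],[0,0,0],0.8]
    - [[0,0,0],[0,0,0],0.7]
    - [[0,0,0],[0,0,0],0.5]
    - [[0,0,0],[0,0,0],0.4]
    - [[0,0,0],[0,0,0],0.3]
    - [[0,0,0],[0,0,0],0.3]
    - [[0,0,0],[0,0,0],0.3]
    - [[0,0,0],[0,0,0],0.3]

```text
time_s: 11.47
position: [0.5772, -0.0034, 0.4037]
eef_rot: [[0.084, 0.996, -0.0], [0.996, -0.084, -0.0], [-0.0, -0.0, -1.0]]
contact_force: [-0.0, -0.0, 0.2]
grip_width: 0.698
```

Run:
```python
from h import *
f,K,D,T=cam('side');g=f['image']
f2,K,D,T=cam('wrist')
cv2.imwrite('pics/l4.png',np.hstack([cv2.resize(g[130:330,220:420],(400,400),interpolation=2),cv2.resize(f2['image'],(400,400))]))
```

```text
(no output)
```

View pics/l4.png

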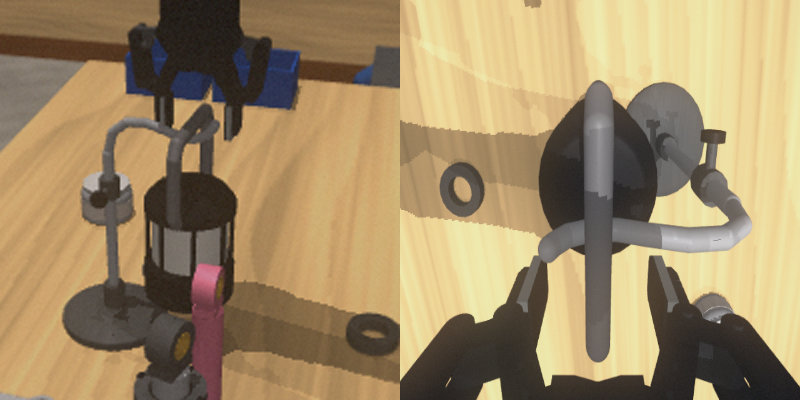

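The lantern hangs level on the hook with the jaws clear on both sides. Going straight up, then working out the eye from the earlier wrist cloud.

Call:
move_arm:
  moves:
    - [[0,0,-10],[0,0,0],0.3]
    - [[0,0,-25],[0,0,0],0.3]
    - [[0,0,-30],[0,0,0],0.3]
    - [[0,0,-30],[0,0,0],0.3]
    - [[0,0,0],[0,0,0],0.3]

```text
time_s: 11.98
position: [0.5777, -0.0042, 0.5046]
eef_rot: [[0.085, 0.996, 0.007], [0.996, -0.085, 0.001], [0.001, 0.007, -1.0]]
contact_force: [0.9, 0.1, 0.1]
grip_width: 0.701
```

Run:
```python
from h import *
for n,P in(('w1',np.load('w1.npy')),('side',np.load('side0.npy')),('top',np.load('top0.npy'))):
    q=P.reshape(-1,3)
    def sel(z0,z1): return q[(abs(q[:,0]-.525)<.035)&(abs(q[:,1]-.312)<.035)&(q[:,2]>z0)&(q[:,2]<z1)]
    e=sel(.233,.245)  # top of eye curved: ridge line along x of ram
    for nm,a in(('top of eye',e),('eye',sel(.2,.245)),('gland',sel(.176,.185))):
        if len(a)<5: continue
        r,s,ang=cv2.minAreaRect((a[:,:2]*1000).astype(np.float32)); print(n,nm,len(a),a.mean(0).round(4),np.round(r,1),np.round(s,1),round(ang,1),a[:,2].max().round(3))
s=read_state();print(s['position'],s['joint_pos'])
```

```text
w1 top of eye 2597 [0.5256 0.3135 0.2378] [526.6 312.9] [29.6 21.9] 71.7 0.242
w1 eye 4974 [0.5228 0.3146 0.2291] [526.4 312.8] [35.7 22.2] 72.2 0.242
w1 gland 3123 [0.5172 0.3172 0.1802] [520.5 315.3] [55.3 43.4] 67.1 0.185
side top of eye 204 [0.5267 0.3172 0.2372] [527.1 314.7] [28.4 20.9] 73.8 0.241
side eye 656 [0.5254 0.3202 0.2235] [526.2 313.7] [36.5 22.4] 72.6 0.241
side gland 526 [0.5242 0.3217 0.1796] [525.1 316.5] [53.  50.3] 18.8 0.185
top top of eye 116 [0.5257 0.312  0.2383] [525.8 312.4] [31.4 20.2] 71.6 0.245
top eye 161 [0.5256 0.3101 0.2346] [527.3 311.9] [36.5 23.6] 71.8 0.245
top gland 241 [0.5253 0.308  0.1805] [526.  312.5] [53.2 52.5] 46.4 0.185
[ 0.57767329 -0.00424535  0.50461599] [-0.56112703  0.41704535  0.66578733  1.6256967  -0.2744752   1.18693811
  0.08020167]
```

Call:
move_arm:
  moves:
    - [[0,0,0],[0,0,0.115],0.3]
    - [[0,0,0],[0,0,0.114],0.3]
    - [[20,-12,0],[0,0,0],0.3]
    - [[34,-20,0],[0,0,0],0.3]
    - [[34,-20,0],[0,0,0],0.3]
    - [[34,-20,0],[0,0,0],0.3]
    - [[34,-20,0],[0,0,0],0.3]
    - [[34,-20,0],[0,0,0],0.3]
    - [[34,-20,0],[0,0,0],0.3]
    - [[22,-15,0],[0,0,0],0.3]
    - [[0,0,0],[0,0,0],0.3]
    - [[0,0,0],[0,0,0],0.3]

```text
time_s: 12.98
position: [0.5125, 0.2774, 0.4991]
eef_rot: [[0.305, 0.952, 0.0], [0.952, -0.305, -0.0], [-0.0, 0.0, -1.0]]
contact_force: [1.3, -0.5, -0.1]
grip_width: 0.699
```

Call:
move_arm:
  moves:
    - [[0,0,25],[0,0,0],0.3]
    - [[0,0,25],[0,0,0],0.3]
    - [[0,0,0],[0,0,0],0.3]
    - [[0,0,0],[0,0,0],0.3]
    - [[0,0,0],[0,0,0],0.3]

```text
time_s: 13.4
position: [0.5137, 0.2752, 0.4503]
eef_rot: [[0.309, 0.951, 0.001], [0.951, -0.309, 0.0], [0.001, 0.001, -1.0]]
contact_force: [0.3, -0.0, -0.6]
grip_width: 0.703
```

```bash
cat > eye.py <<'E'
from h import *
f,K,D,T=cam('wrist');P=cloud(f,K,D,T);s=read_state();R=np.array(s['eef_rot']);p=np.array(s['position'])
q=P.reshape(-1,3)
def sel(z0,z1): return q[(abs(q[:,0]-.525)<.035)&(abs(q[:,1]-.312)<.035)&(q[:,2]>z0)&(q[:,2]<z1)]
for nm,a in(('topeye',sel(.233,.246)),('eye',sel(.2,.246)),('gland',sel(.176,.185)),('cap',sel(.239,.246))):
    r,sz,ang=cv2.minAreaRect((a[:,:2]*1000).astype(np.float32)); t=(np.r_[np.array(r)/1000,.22]-p)@R
    ty=(a-p)@R[:,1]*1000; tx=(a-p)@R[:,0]*1000
    print(nm,len(a),np.round(r,1),np.round(sz,1),round(ang,1),a[:,2].max().round(3),'tool',(t*1000).round(1),'ty 1/99%',np.percentile(ty,[1,99]).round(1),'tx',np.percentile(tx,[1,99]).round(1))
print(p,R.round(3).tolist(),s['contact_force'],s['torque'],f['image'].shape)
# pixel measure
cv2.imwrite('pics/e.png',f['image'])
E
python3 eye.py
```

```text
topeye 2787 [526.8 313.1] [29.9 20. ] 72.1 0.242 tool [ 39.6   0.6 230.4] ty 1/99% [-9.3 10.5] tx [25.6 53.7]
eye 3343 [527.2 313.9] [33.5 24.9] 72.1 0.242 tool [ 40.5   0.7 230.4] ty 1/99% [-9.3 10.5] tx [24.2 57. ]
gland 3740 [527.3 314.7] [51.1 55.3] 72.7 0.185 tool [ 41.3   0.5 230.4] ty 1/99% [-25.5  26.4] tx [18.9 65.4]
cap 1180 [526.8 312.9] [17.  19.9] 71.3 0.242 tool [ 39.5   0.6 230.4] ty 1/99% [-9.3 10.4] tx [32.8 47.2]
[0.51363044 0.27537565 0.45037679] [[0.309, 0.951, 0.002], [0.951, -0.309, 0.001], [0.001, 0.001, -1.0]] [-0.64768448 -0.34301424  0.65051531] [0.01231259 0.01322627 0.00890521] (480, 640, 3)
```

View pics/e.png

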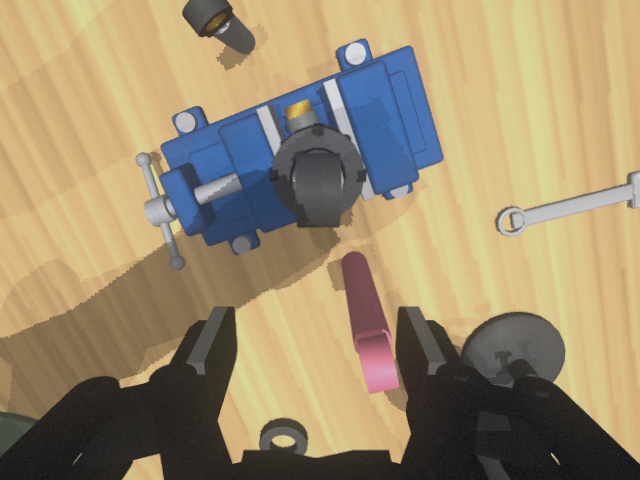

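The eye (about (318,188)) is square to the jaws, 40 mm ahead in tool x and 0.6 mm in y; the pink ram stays about 130 mm clear. Going over it, down, and closing with light force.

Call:
move_arm:
  moves:
    - [[20,0.3,0],[0,0,0],0.3]
    - [[20,0.3,0],[0,0,0],0.3]
    - [[0,0,20],[0,0,0],0.3]
    - [[0,0,25],[0,0,0],0.3]
    - [[0,0,20],[0,0,0],0.3]
    - [[0,0,9],[0,0,0],0.3]
    - [[0,0,3],[0,0,0],0.3]
    - [[0,0,0],[0,0,0],0.3]
    - [[0,0,0],[0,0,0],0.3]
    - [[0,0,0],[0,0,0],0.3]
  squeeze: 22

```text
time_s: 14.28
position: [0.5263, 0.3138, 0.3731]
eef_rot: [[0.308, 0.951, 0.001], [0.951, -0.308, 0.001], [0.002, 0.001, -1.0]]
contact_force: [0.0, -0.4, -0.2]
grip_width: 0.702
```

Call:
move_arm:
  moves:
    - [[0,0,0],[0,0,0],0.5]
    - [[0,0,0],[0,0,0],0.6]
    - [[0,0,0],[0,0,0],0.68]
    - [[0,0,0],[0,0,0],0.72]
    - [[0,0,0],[0,0,0],0.76]
    - [[0,0,0],[0,0,0],0.8]
    - [[0,0,0],[0,0,0],0.84]
    - [[0,0,0],[0,0,0],0.88]
    - [[0,0,0],[0,0,0],0.9]
    - [[0,0,0],[0,0,0],0.9]
    - [[0,0,0],[0,0,0],0.9]

```text
time_s: 15.2
position: [0.5262, 0.3137, 0.3719]
eef_rot: [[0.308, 0.951, 0.001], [0.951, -0.308, 0.0], [0.0, 0.001, -1.0]]
contact_force: [4.0, -1.5, 4.6]
grip_width: 0.231
```

```bash
cat > st.py <<'E'
from h import *
s=read_state();R=np.array(s['eef_rot'])
print('t',s['time_s'],'p',np.round(s['position'],4),'F tool',(R.T@s['contact_force']).round(2),'M tool',(R.T@s['torque']).round(3),'g',round(s['grip_width'],3))
E
python3 st.py
```

```text
t 15.2 p [0.5262 0.3137 0.3719] F tool [-0.16  4.27 -4.58] M tool [-1.277 -0.041 -0.007] g 0.231
```

Call:
move_arm:
  moves:
    - [[0,0.4,-0.5],[0,0,0],1]
    - [[0,0,0],[0,0,0],1]
    - [[0,0,0],[0,0,0],1]
    - [[0,0,0],[0,0,0],1]
  squeeze: 30

```text
time_s: 15.53
position: [0.5263, 0.3136, 0.372]
eef_rot: [[0.308, 0.951, -0.0], [0.951, -0.308, -0.0], [-0.0, -0.0, -1.0]]
contact_force: [5.2, -0.2, -5.1]
grip_width: 0.228
```

```bash
python3 st.py
```

```text
t 15.5333 p [0.5263 0.3136 0.372 ] F tool [1.41 4.99 5.06] M tool [-1.235  0.374  0.029] g 0.228
```

Call:
move_arm:
  moves:
    - [[0.2,0.6,-2],[0,0,0],1]
    - [[0,0,-2],[0,0,0],1]
    - [[0,0,0],[0,0,0],1]
    - [[0,0,0],[0,0,0],1]
  squeeze: 40

```text
time_s: 15.87
position: [0.5266, 0.3137, 0.3761]
eef_rot: [[0.308, 0.951, -0.001], [0.951, -0.308, -0.0], [-0.0, -0.001, -1.0]]
contact_force: [0.6, 0.3, -5.4]
grip_width: 0.231
```

```bash
python3 st.py
```

```text
t 15.8667 p [0.5266 0.3137 0.3761] F tool [0.47 0.46 5.36] M tool [-0.024  0.015 -0.003] g 0.231
```

Side forces are nearly zero and only the ram's weight (5.4 N) remains. Drawing it straight up to 0.432.

Call:
move_arm:
  moves:
    - [[0,0,-3],[0,0,0],1]
    - [[0,0,-5],[0,0,0],1]
    - [[0,0,-6],[0,0,0],1]
    - [[0,0,-6],[0,0,0],1]
    - [[0,0,-5],[0,0,0],1]
    - [[0,0,-3],[0,0,0],1]
    - [[0,0,0],[0,0,0],1]
    - [[0,0,0],[0,0,0],1]

```text
time_s: 16.53
position: [0.5269, 0.3137, 0.4043]
eef_rot: [[0.308, 0.951, -0.0], [0.951, -0.308, 0.0], [0.0, -0.0, -1.0]]
contact_force: [-0.6, 0.0, -7.1]
grip_width: 0.23
```

```bash
python3 st.py
```

```text
t 16.5333 p [0.5269 0.3137 0.4043] F tool [-0.17 -0.63  7.09] M tool [ 0.024 -0.042 -0.025] g 0.23
```

Call:
move_arm:
  moves:
    - [[0,0,-3],[0,0,0],1]
    - [[0,0,-6],[0,0,0],1]
    - [[0,0,-7],[0,0,0],1]
    - [[0,0,-6],[0,0,0],1]
    - [[0,0,-4],[0,0,0],1]
    - [[0,0,-2],[0,0,0],1]
    - [[0,0,0],[0,0,0],1]
    - [[0,0,0],[0,0,0],1]
    - [[0,0,0],[0,0,0],1]

```text
time_s: 17.28
position: [0.5269, 0.3137, 0.4319]
eef_rot: [[0.308, 0.951, -0.0], [0.951, -0.308, -0.0], [-0.0, -0.0, -1.0]]
contact_force: [-0.1, 0.8, -5.7]
grip_width: 0.23
```

```bash
python3 st.py
python3 - <<'E'
from h import *
f,K,D,T=cam('side');P=cloud(f,K,D,T);g=f['image']
cv2.imwrite('pics/fin.png',cv2.resize(g[130:430,200:500],(600,600),interpolation=2))
q=P.reshape(-1,3)
a=q[(abs(q[:,0]-.58)<.1)&(abs(q[:,1]-.02)<.09)&(q[:,2]>.03)&(q[:,2]<.2)];b=a[abs(a[:,0]-.579)<.06]
print('lantern body z range',np.percentile(b[:,2],[1,99]))
a=q[(abs(q[:,0]-.527)<.03)&(abs(q[:,1]-.313)<.03)]
h,e=np.histogram(a[:,2],np.arange(.16,.34,.01));print(h)
f,K,D,T=cam('top');q=cloud(f,K,D,T)[305:360,325:360].reshape(-1,3);q=q[(q[:,2]>.008)&(q[:,2]<.03)];print('nut',q.mean(0),len(q))
E
```

```text
t 17.2833 p [0.5269 0.3137 0.4319] F tool [ 0.71 -0.32  5.66] M tool [-0.001 -0.003  0.055] g 0.23
lantern body z range [0.06411228 0.18674106]
[180 482 220 103 110 110 110 117 119  92 173 192 240 308 252 248 244]
nut [ 0.37602043 -0.01466818  0.01603975] 325
```

View pics/fin.png

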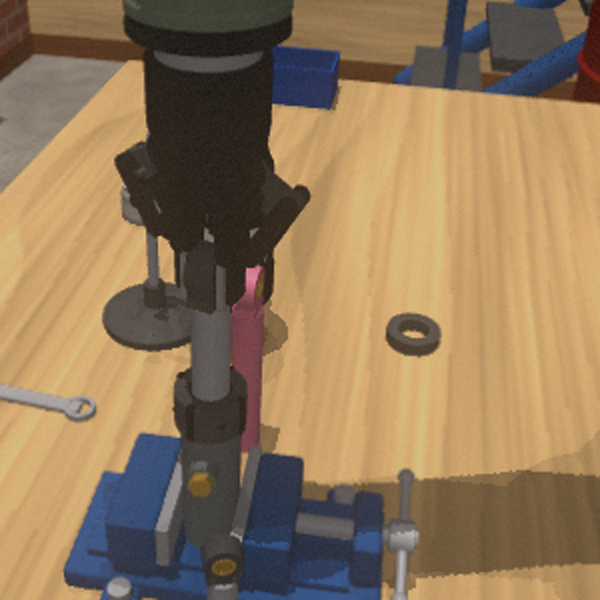

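The ram is held about 60 mm out with the longer rod showing at (212,350). The side forces are near zero, the lantern body is still at 64-187 mm height, and the nut hasn't moved. Handing in.

```bash
python3 -c "
from station import close_job
print(close_job())"; python3 st.py
```

```text
the job is handed in; nothing more can be done
None
the job is handed in; nothing more can be done
```

I hung the lantern on the stand's hook and let go of it, then drew the ram about 60 mm straight up out of its bore. I handed the job in at 17.3 s with the ram still held in the gripper at 40 N. No verdict was reported.

- **Lantern:** The picture after letting go showed it hanging level with the fingers clear of it. At the end its body measured 64–187 mm above the bench, as expected for hanging on the hook, but the arm hid it from the side camera. I did not re-measure its tilt or the bar's exact distance from the seat. Pressing the bar into the seat briefly gave 22 N of upward force, which I eased off before opening the fingers.
- **Ram:** The gripper rose from 0.372 to 0.432 m. The last force reading was under 1 N sideways and 5.7 N of weight, with moments close to zero. Closing on the eye first gave about 5 N sideways and 1.3 N m; shifting about 1 mm sideways took that away before the pull.
- **Left alone:** The lock nut measured within 1 mm of where it started. I did not measure the tin and the wrench again, but nothing went near them.

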